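# Turn a slide carrier over with a lifter

## Robot

A 6-joint arm with a two-finger parallel gripper is mounted at the origin on a cart in front of the work surface, level with it; the furniture and walls round the work are solid. World frame = base frame: x ahead of the robot, y to its left, z up, the work surface at z = 0. Lengths are in m, angles in rad, forces in N, time in s.
With the tool pointing down it reaches from about 0.3 to 0.875 m from the base axis. Payload 6.4 kg.
Tool frame: the origin (TCP) lies at the centre of the arm's flange, where the gripper is bolted on; the fingertips stand 173 mm ahead of it and the grasp point (between the pads) lies 155 mm ahead of it; z points along the fingers, x is the direction in which the jaws open and shut, and the axes are right-handed (so a half turn about z gives the same grasp; the last joint's range is limited). The gripper opens to 85 mm and grips with 20 to 120 N. Pads are 22 mm wide; open, the fingers measure 114 mm over their backs; the gripper's body (76 mm by 85 mm) begins 54 mm behind the grasp point. The pads swing forward as they close: fully open they stand 13 mm farther back than shut.
Start: joints at [-1.361, 0.181, 1.607, -0, 1.354, -0.206], TCP at [0.232, -0.526, 0.405] pointing down, gripper open.
Joint ranges: [-2.99, 2.99], [-0.89, 2.07], [0.3, 2.58], [-1.14, 4.28], [0, 2.63], [-3.12, 3.12]. Speed limits (rad/s): [2.57, 2.57, 3.01, 3.14, 3.14, 3.14].

## Interface

Orientations are given as a unit quaternion [w, x, y, z].
In Python, from bench import ctrl gives the robot as it stands. The module is installed in compiled form; this text tells all that it offers.
- The arm moves only by the tool move_arm, never from a script. Its argument "moves" is a list of rows, each an object of numbers: "gripper": the opening in per cent of the stroke, from 0 (shut) to 100 (fully open); "x", "y", "z": the shift along the tool's x, y, z in cm; "roll": the turn about the tool's z in degrees. In form: [{"gripper": .., "x": .., "y": .., "z": .., "roll": ..}, ...]. A call has 1 to 5 rows; each row shifts and turns the commanded pose from where the row before left it, along the tool's axes as they then stand; what a row does not reach is not made up. A row lasts 1/8 s, in which the tool goes at most 62.5 mm and 10.7 degrees, less where a joint would pass 70% of its speed; a pose out of reach is approached as far as the arm can. A call is refused whole if a number of a shift passes 6.25 or a number of a turn 10.7, either way. A call with a gripper value outside its range is refused whole. The fingers move at their own pace and stop on an object; the grip force is fixed at half the most. Time passes only in rows, so rows that do not move let the fingers close. It gives the time, the measured TCP pose, the force and the opening at its end, in the units of the state.
- ctrl.get_obs(): the state, without advancing time (a new reading comes with each control period).
- ctrl.camera(name): name is "scene" or "top" or "wrist"; returns a dict with "img" (420x560x3 uint8, red, green, blue), "fx", "fy", "cx", "cy" (pixels), "world_from_camera" (4x4, takes a point from camera to world coordinates); the wrist camera has in their place "tool_from_camera" (4x4, takes a point from camera to tool coordinates, whose origin is the TCP and whose axes are the tool frame's). Camera axes: x right, y up, looking along -z (the intrinsics and any distortion apply to the point x, -y, -z); pixel columns grow to the right and rows downward; lengths in m; the calibration is good to about 2 mm. A picture is of the moment at which its call begins: read the wrist's pose just before it. There is no depth.
- ctrl.hand_in(): hands the job in, once; it reports no verdict.
The state is a dict: "time_s": time; "q": joint angles; "dq": joint speeds; "joint_efforts": joint torques, N m; "eef_pos": TCP position; "eef_rot": TCP orientation; "wrist_force": force on the tool from outside, world axes, zero at the start; "torque": the same for the moment, N m; "opening": opening from 0.0 (shut) to 1.0 (fully open).
Only numpy, scipy, OpenCV 4.12 (cv2) and the standard library are available. Lean on these libraries where they do the work, as an engineer would, in place of code of your own. Each camera call takes 0.05 s, during which the arm holds its last target. There are 200 camera calls.

## Task

Take the orange-handled lifter and slide its blade into the channel under the open edge of the blue slide carrier, pushing the carrier home against the brass stop bar and pressing it there for a moment with about 8 N, never more than 12. Then raise that edge with the blade and tip the carrier over the stop so that it lies flat on the stop and the cork pad beyond it with its white face up, and stand the lifter back on the table, off the tray. The carrier holds glass: never touch it with the gripper, keep all contact light, and leave the other things where they are.

Things in the scene. Friction and masses are not known exactly. Their poses are not given: they have to be found in the camera images.
- lifter: Lifter, 0.12 kg: steel blade with an upright orange handle, standing on its blade. Origin on the underside, below the handle's axis; z up along the handle, x along the blade to its front edge. Blade x -20 to +80 mm, 36 mm wide (y), 2.5 mm thick.
- handle_grip (a point): Point on the handle's axis, 70 mm above the lifter's origin. The handle is 26 mm (x) by 18 mm (y), z up to 96 mm: grip it across its 18 mm (y) at z 50 to 90 mm.
- shoulder (a point): Front of the lifter's black shoulder, which stands across the blade at lifter x 54 to 62 mm, z 2.5 to 16 mm, 36 mm wide. With 18 mm of blade under the carrier, it meets the carrier's edge and pushes it.
- blade_tip (a point): Middle of the lifter blade's front edge, at its underside (80 mm in x from the lifter's origin); axes as the lifter's.
- carrier: Slide carrier, a flat plate 50 mm (x) by 84 mm (y) by 6 mm, about 0.07 kg, blue on top with a glass slide. Origin at the centre of its white underside; z out of the blue face (up at the start). Lies on the tray's rails, its x axis within 0.06 rad of the tray's; its -x edge is the open edge. It falls over by itself once it leans some 10 degrees past upright over the stop.
- tray: Turning tray, aluminium, fixed. Origin on the table under the middle of the front edge of the cork pad; z up, x the way the carrier is turned over (-x end open). Floor plate 104 mm wide, x -111 to +72 mm, top at z 4 mm. Two rails, x -92 to -2 mm, |y| 29 to 42 mm, top z 10 mm, carry the carrier. Side walls |y| 48 to 52 mm, x -94 to +72 mm, top z 18 mm.
- channel_mouth (a point): On the tray's floor (z 4 mm) at the open end of the channel, tray x -92 mm. The channel between the rails is 58 mm wide and leaves 6 mm of height under the carrier, far more than the blade's 2.5 mm.
- pad_centre (a point): Centre of the cork pad's top (tray x 33, z 16 mm); pad 66 mm (x) by 96 mm (y), fence 10 mm high behind it. A 6 mm thick brass stop bar lies across the tray before it, level with it; its front is locked somewhere at tray x -26 to -6 mm, not reported: find it by feel. The carrier starts 4 to 29 mm short of it and slides freely until it meets the bar, which does not give.
- petri_dish: Closed petri dish, 64 mm across, 14 mm high. Origin at the centre of its underside. Leave alone.
- slide_pack: White cardboard pack of slides, 30 x 78 x 28 mm. Origin at the centre of its underside. Leave alone.
- tweezers: Steel tweezers, 131 x 13 x 8 mm, lying along their x. Origin at the centre, underside. Leave alone.
- seed_jar: Jar with a green lid, 54 mm across, 70 mm high. Origin at the centre of its underside. Leave alone.

How it is judged:
By the outcome, as a careful person would: the job done as asked, in the order asked, and still so for the second after the job is handed in, with the robot touching nothing.
It also fails if it takes over 67 s, if anything falls off the work surface, if the arm or the gripper's body presses on something with over 40 N, if the wrist force passes 120 N, or if a joint passes its speed limit or range.

## Working session

There is one attempt and no reset: what is moved stays moved. The work goes in short steps, Python scripts to look and compute and a tool call to move; the robot and the scene stay as the last step left them, time stands still between calls to the robot, and variables do not carry over. Pictures are saved under pics/ and viewed, about 8 in all and at most 12, crops included, and the job is handed in when it is done.

Besides the shell and the picture viewer there is one more tool, called after ">>>" as a command line: name --argument value ..., lists and objects as JSON in quotes. move_arm: Moves the arm, as the interface text tells. Its arguments: {"type":"object","properties":{"moves":{"type":"array","items":{"type":"object","properties":{"gripper":{"type":"number"},"x":{"type":"number"},"y":{"type":"number"},"z":{"type":"number"},"roll":{"type":"number"}}}}},"required":["moves"]}

```bash
ls; mkdir -p pics; cat > h.py <<'E'
import numpy as np, cv2
from bench import ctrl
from scipy.spatial.transform import Rotation as R
def pose():
    o=ctrl.get_obs(); q=o["eef_rot"]; T=np.eye(4)
    T[:3,:3]=R.from_quat([q[1],q[2],q[3],q[0]]).as_matrix(); T[:3,3]=o["eef_pos"]; return T,o
def snap(name,fn=None):
    T,o=pose(); c=ctrl.camera(name)
    c["W"]=np.array(c["world_from_camera"]) if "world_from_camera" in c else T@np.array(c["tool_from_camera"])
    if fn: cv2.imwrite("pics/"+fn,c["img"][:,:,::-1])
    return c
def ray(c,u,v,z):
    d=c["W"][:3,:3]@np.array([(u-c["cx"])/c["fx"],-(v-c["cy"])/c["fy"],-1]); p=c["W"][:3,3]
    return p+d*(z-p[2])/d[2]
def proj(c,P):
    p=np.linalg.inv(c["W"])@np.append(P,1); return c["cx"]-c["fx"]*p[0]/p[2], c["cy"]+c["fy"]*p[1]/p[2]
E
python3 - <<'E'
from h import *
for n in ("top","scene"):
    c=snap(n,n+"1.png"); print(n,{k:(v.shape if k=="img" else v) for k,v in c.items() if k!="W"})
T,o=pose(); print(o)
E
```

```text
pics
top {'img': (420, 560, 3), 'fx': 400.0480691164492, 'fy': 400.0480691164492, 'cx': 277.9039527400488, 'cy': 215.30456172439514, 'world_from_camera': array([[ 0.00168971,  0.99569293, -0.09269699,  0.47128495],
       [-0.99973049,  0.00382827,  0.02289744, -0.01672535],
       [ 0.02315369,  0.09263331,  0.99543105,  1.15507575],
       [ 0.        ,  0.        ,  0.        ,  1.        ]])}
scene {'img': (420, 560, 3), 'fx': 497.59031086540284, 'fy': 497.59031086540284, 'cx': 278.95068650155736, 'cy': 208.40847543302095, 'world_from_camera': array([[-0.85563528,  0.28393199, -0.43274808, -0.01740114],
       [-0.51720111, -0.50099309,  0.69390845,  0.92315406],
       [-0.01978099,  0.81755034,  0.5755173 ,  0.88292004],
       [ 0.        ,  0.        ,  0.        ,  1.        ]])}
{'time_s': 0.1, 'q': array([-1.36128821e+00,  1.81472129e-01,  1.60786900e+00,  1.11907062e-05,
        1.35379150e+00, -2.06297949e-01]), 'dq': array([-1.04043121e-03,  5.07237714e-05, -3.56494170e-03, -2.98154379e-04,
        5.90691513e-04, -1.46480561e-04]), 'joint_efforts': array([-7.52441701e-05, -4.45882237e+01, -3.52236450e+01, -4.99917114e-04,
        4.15317452e-03, -1.56226554e-05]), 'eef_pos': array([ 0.23223166, -0.52578406,  0.40388986]), 'eef_rot': array([-5.47458478e-04,  8.37831844e-01, -5.45927841e-01, -5.41480184e-04]), 'wrist_force': array([ 0.1138628 , -0.01895492, -0.27812127]), 'torque': array([-0.03215098, -0.02109353, -0.00795583]), 'opening': 0.9998607972110947}
```

View pics/top1.png

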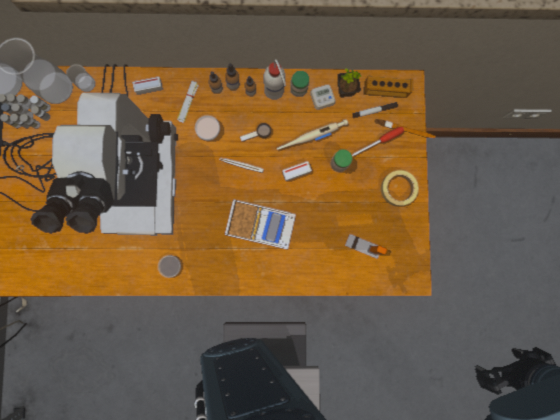

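View pics/scene1.png

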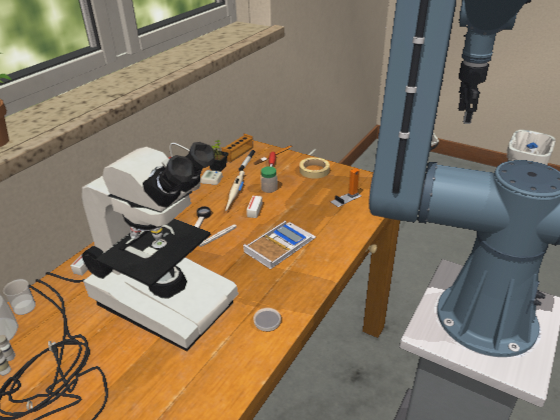

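The top view shows the tray at px (226-296, 200-248), with its cork end left and open end right, so tray x is roughly world +y. The lifter is at (345-390, 235-257) with its blade pointing left. The scene view agrees.

```bash
python3 - <<'E'
from h import *
c=snap("top")
for n,u,v,z in [("tray NW",231,201,.018),("tray NE",296,214,.018),("SE",289,249,.018),("SW",226,236,.018),("blade tip",346,241,.003),("blade back",386,251,.003),("handle top",383,251,.096)]:
    print(n,ray(c,u,v,z).round(3))
hsv=cv2.cvtColor(c["img"],cv2.COLOR_RGB2HSV)
m=cv2.inRange(hsv,(5,200,150),(16,255,255)); m[:, :340]=0; m[:225]=0;m[275:]=0;m[:,400:]=0
ys,xs=np.nonzero(m); print(len(xs),xs.min(),xs.max(),ys.min(),ys.max())
w=snap("wrist"); print(w["tool_from_camera"],w["fx"],w["cx"],w["cy"])
T,o=pose();print(T.round(3))
E
```

```text
tray NW [0.618 0.091 0.018]
tray NE [ 0.581 -0.095  0.018]
SE [ 0.481 -0.075  0.018]
SW [0.518 0.104 0.018]
blade tip [ 0.505 -0.24   0.003]
blade back [ 0.476 -0.356  0.003]
handle top [ 0.476 -0.32   0.096]
61 354 398 246 274
[[ 9.99999932e-01  3.44842772e-04  1.28255979e-04  1.39675140e-03]
 [ 3.66947181e-04 -9.60142157e-01 -2.79511901e-01 -7.07024813e-02]
 [ 2.67563133e-05  2.79511929e-01 -9.60142219e-01  3.17439238e-02]
 [ 0.00000000e+00  0.00000000e+00  0.00000000e+00  1.00000000e+00]] 361.48303673552806 276.81762885902083 209.34393510131912
[[ 0.404 -0.915 -0.     0.232]
 [-0.915 -0.404  0.001 -0.526]
 [-0.001 -0.    -1.     0.404]
 [ 0.     0.     0.     1.   ]]
```

>>> move_arm --moves '[{"x": -1.5,"y": -5.1},{"x": -1.5,"y": -5.1},{"x": -1.5,"y": -5.1},{"x": -1.5,"y": -5.1},{"x": -1.5,"y": -5.1}]'

```text
validation failed for argument at $.mo...
```

>>> move_arm --moves '[{"x": -1.5,"y": -5.1,"roll": -8},{"roll": -10.5},{"roll": -10.5},{"roll": -10.5},{"roll": -10.5}]'

```text
validation failed for argument at $.mo...
```

>>> move_arm --moves '[{"roll": -2},{}]'

```text
validation failed for argument at $.mo...
```

```bash
python3 - <<'E'
from h import *
T,o=pose();print(T.round(3),o["q"].round(2),o["time_s"])
snap("wrist","w1.png")
E
```

```text
[[ 0.404 -0.915 -0.     0.232]
 [-0.915 -0.404  0.001 -0.526]
 [-0.001 -0.    -1.     0.404]
 [ 0.     0.     0.     1.   ]] [-1.36  0.18  1.61 -0.    1.35 -0.21] 0.2
```

View pics/w1.png

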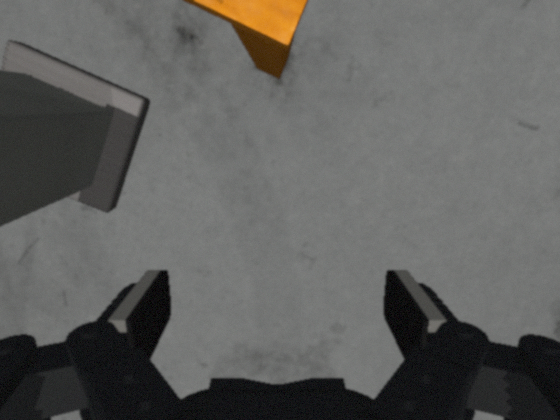

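The moves were refused because every row needs all its fields. That picture only shows the start pose, with the table edge at the top.

>>> move_arm --moves '[{"gripper": 100,"x": -1.5,"y": -5.1,"z": 0,"roll": 0},{"gripper": 100,"x": -1.5,"y": -5.1,"z": 0,"roll": 0},{"gripper": 100,"x": -1.5,"y": -5.1,"z": 0,"roll": 0},{"gripper": 100,"x": -1.5,"y": -5.1,"z": 0,"roll": 0},{"gripper": 100,"x": -1.5,"y": -5.1,"z": 0,"roll": 0}]'

```text
time_s: 0.88
eef_pos: [0.4364, -0.3531, 0.4047]
eef_rot: [0.0, 0.838, -0.546, 0.0]
wrist_force: [0.8, -1.5, 0.5]
opening: 1.0
```

>>> move_arm --moves '[{"gripper": 100,"x": -1.5,"y": -5.1,"z": 0,"roll": 0},{"gripper": 100,"x": 0,"y": 0,"z": 0,"roll": -10.5},{"gripper": 100,"x": 0,"y": 0,"z": 0,"roll": -10.5},{"gripper": 100,"x": 0,"y": 0,"z": 0,"roll": -10.5},{"gripper": 100,"x": 0,"y": 0,"z": 0,"roll": -10.5}]'

```text
time_s: 1.5
eef_pos: [0.4759, -0.32, 0.4045]
eef_rot: [-0.0, 0.978, -0.206, -0.0]
wrist_force: [0.3, 0.6, -0.2]
opening: 0.996
```

>>> move_arm --moves '[{"gripper": 100,"x": 0,"y": 0,"z": 0,"roll": -10},{"gripper": 100,"x": 0,"y": 0,"z": 0,"roll": 0}]'

```text
time_s: 1.75
eef_pos: [0.4758, -0.32, 0.4046]
eef_rot: [-0.0, 0.992, -0.124, -0.0]
wrist_force: [0.6, 0.6, -0.4]
opening: 0.996
```

```bash
python3 - <<'E'
from h import *
T,o=pose();print(T.round(3),o["q"].round(2),o["time_s"])
snap("wrist","w2.png")
E
```

```text
[[ 0.969 -0.246 -0.     0.476]
 [-0.246 -0.969  0.    -0.32 ]
 [-0.    -0.    -1.     0.405]
 [ 0.     0.     0.     1.   ]] [-0.8   0.18  1.61 -0.    1.35 -0.55] 1.75
```

View pics/w2.png

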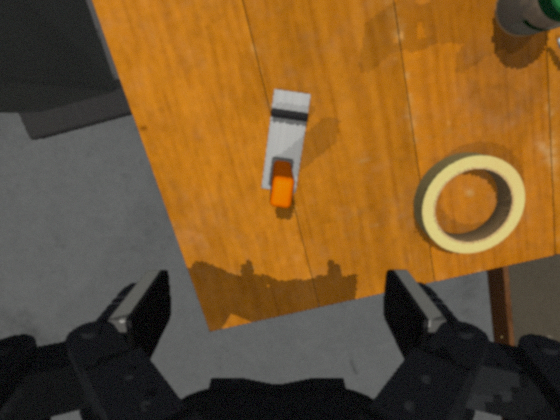

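The wrist view shows the lifter. The blade tip corners are at (275,90) and (310,94), the back-left corner at (263,188), the back-right at about (297,190), and the handle top spans (272-294, 178-208).

```bash
python3 - <<'E'
from h import *
c=snap("wrist"); g=c["img"].astype(int)
sat=g.max(2)-g.min(2)
m=((sat<60)&(g.max(2)>60)).astype(np.uint8); m[:80]=0;m[200:]=0;m[:,:255]=0;m[:,:][:,320:]=0
m[150:,300:]=0
n,l,s,_=cv2.connectedComponentsWithStats(m)
ys,xs=np.nonzero(m)
P=np.array([ray(c,u,v,.0025)[:2] for u,v in zip(xs,ys)])
L,Rr,TL,TR=ray(c,263,188,.0025),ray(c,297,191,.0025),ray(c,275,90,.0025),ray(c,310,94,.0025)
print(L,Rr,TL,TR)
for a,b in ((L,TL),(Rr,TR),): d=(b-a)[:2]; print(np.degrees(np.arctan2(d[1],d[0])),np.hypot(*d))
print("blob fit",cv2.minAreaRect((P*1000).astype(np.float32)),len(P))
hs=cv2.cvtColor(c["img"],cv2.COLOR_RGB2HSV)
o=((g[:,:,0]>200)&(g[:,:,1]<120)&(g[:,:,2]<40)).astype(np.uint8); o[:150]=0;o[215:]=0;o[:,:265]=0;o[:,300:]=0
ys,xs=np.nonzero(o);Q=np.array([ray(c,u,v,.096)[:2] for u,v in zip(xs,ys)])
print("handle",cv2.minAreaRect((Q*1000).astype(np.float32)),len(Q))
E
```

```text
[ 0.45874772 -0.3309357   0.0025    ] [ 0.4925399  -0.34296114  0.0025    ] [ 0.49537845 -0.23948623  0.0025    ] [ 0.52755067 -0.2515807   0.0025    ]
68.17108252092132 0.09851302475076211
69.03656686400703 0.09785773860405177
blob fit ((492.5832214355469, -290.51910400390625), (100.00019073486328, 36.66124725341797), 68.03836059570312) 2739
handle ((480.77203369140625, -317.1896667480469), (22.203214645385742, 14.216493606567383), 67.9909439086914) 291
```

>>> move_arm --moves '[{"gripper": 100,"x": 0,"y": 0,"z": 0,"roll": 7.5},{"gripper": 100,"x": 0.4,"y": -0.4,"z": 4.2,"roll": 0},{"gripper": 100,"x": 0,"y": 0,"z": 6,"roll": 0},{"gripper": 100,"x": 0,"y": 0,"z": 6,"roll": 0},{"gripper": 100,"x": 0,"y": 0,"z": 3,"roll": 0}]'

```text
time_s: 2.48
eef_pos: [0.4799, -0.3167, 0.209]
eef_rot: [-0.001, 0.982, -0.19, -0.002]
wrist_force: [1.0, 0.3, -0.1]
opening: 0.997
```

>>> move_arm --moves '[{"gripper": 0,"x": 0,"y": 0,"z": 0,"roll": 0},{"gripper": 0,"x": 0,"y": 0,"z": 0,"roll": 0},{"gripper": 0,"x": 0,"y": 0,"z": 0,"roll": 0},{"gripper": 0,"x": 0,"y": 0,"z": 0,"roll": 0},{"gripper": 0,"x": 0,"y": 0,"z": 0,"roll": 0}]'

```text
time_s: 3.1
eef_pos: [0.4816, -0.3183, 0.2143]
eef_rot: [0.001, 0.982, -0.188, 0.001]
wrist_force: [-0.5, 0.7, 6.4]
opening: 0.205
```

>>> move_arm --moves '[{"gripper": 0,"x": 0,"y": 0,"z": 0,"roll": 0},{"gripper": 0,"x": 0,"y": 0,"z": 0,"roll": 0},{"gripper": 0,"x": 0,"y": 0,"z": 0,"roll": 0}]'

```text
time_s: 3.48
eef_pos: [0.4816, -0.3183, 0.2143]
eef_rot: [0.001, 0.982, -0.188, 0.001]
wrist_force: [-0.7, 0.6, 6.6]
opening: 0.201
```

>>> move_arm --moves '[{"gripper": 0,"x": 0,"y": 0,"z": -3,"roll": 0},{"gripper": 0,"x": 0,"y": 0,"z": -6,"roll": 0},{"gripper": 0,"x": 0,"y": 0,"z": -5,"roll": -10.5},{"gripper": 0,"x": 0.4,"y": -4.6,"z": 0,"roll": 0},{"gripper": 0,"x": 0,"y": -4.6,"z": 0,"roll": 0}]'

```text
time_s: 4.1
eef_pos: [0.5029, -0.2278, 0.3539]
eef_rot: [0.0, 0.995, -0.098, 0.001]
wrist_force: [-0.1, 0.6, -1.9]
opening: 0.203
```

>>> move_arm --moves '[{"gripper": 0,"x": 0,"y": -4.6,"z": 0,"roll": 0},{"gripper": 0,"x": 0,"y": -4.6,"z": 0,"roll": 0},{"gripper": 0,"x": 0,"y": -3.8,"z": 0,"roll": 0},{"gripper": 0,"x": 0,"y": 0,"z": 0,"roll": 0},{"gripper": 0,"x": 0,"y": 0,"z": 0,"roll": 0}]'

```text
time_s: 4.72
eef_pos: [0.5279, -0.101, 0.3528]
eef_rot: [0.0, 0.995, -0.097, 0.0]
wrist_force: [0.0, -0.4, -0.6]
opening: 0.2
```

```bash
python3 - <<'E'
from h import *
T,o=pose();print(T.round(3),o["wrist_force"],o["time_s"])
snap("wrist","w3.png")
E
```

```text
[[ 0.981 -0.193  0.     0.528]
 [-0.193 -0.981 -0.    -0.101]
 [ 0.     0.    -1.     0.353]
 [ 0.     0.     0.     1.   ]] [ 0.03263756 -0.41018991 -0.62713046] 4.725
```

View pics/w3.png

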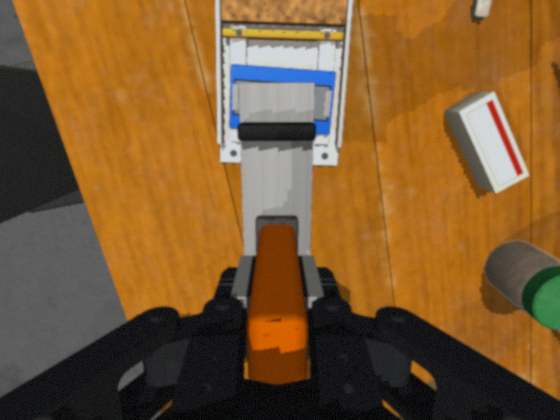

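The view shows the brass stop at v≈34, the blue carrier at (230-336, 65-135), the tray walls at u≈219 and u≈340-350, and the blade (still high) pointing into the tray. I'll crop it for exact edges.

```bash
python3 - <<'E'
import cv2
i=cv2.imread("pics/w3.png")[0:175,200:370]
i=cv2.resize(i,None,fx=3.4,fy=3.4,interpolation=cv2.INTER_CUBIC)
for k in range(0,170,10):
    cv2.line(i,(int(k*3.4),0),(int(k*3.4),12 if k%50 else 30),(0,255,0),1)
for k in range(0,175,10):
    cv2.line(i,(0,int(k*3.4)),(12 if k%50 else 30,int(k*3.4)),(0,255,0),1)
cv2.imwrite("pics/w3c.png",i)
E
```

```text
(no output)
```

View pics/w3c.png

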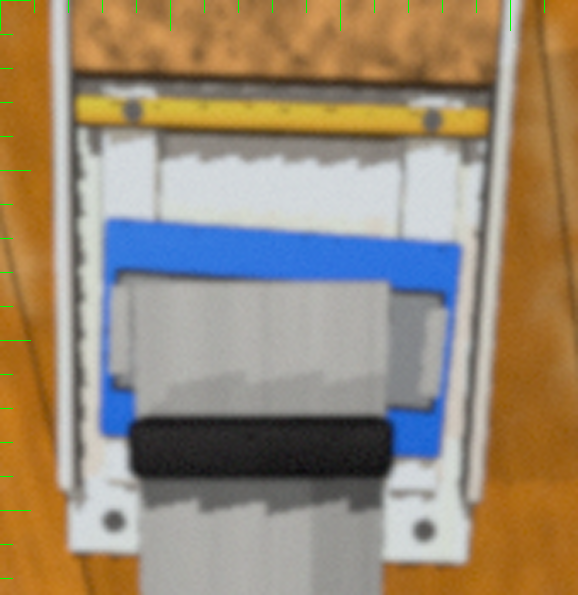

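The crop gives clear corners for the walls, brass front edge, carrier and floor end. I'll cast them.

```bash
python3 - <<'E'
from h import *
c=snap("wrist"); T,o=pose()
r=lambda u,v,z: ray(c,200+u/3.4,v/3.4,z)[:2]
P=dict(Lo0=(50,0,.018),Lo1=(60,488,.018),Ro0=(522,0,.018),Ro1=(483,500,.018),BL=(76,126,.016),BR=(490,135,.016),CkL=(75,76,.016),CkR=(495,86,.016),FL=(70,553,.004),FR=(468,562,.004),
 cFL=(105,219,.016),cFR=(461,243,.016),cBR=(439,457,.016),cBL=(101,435,.016),tL=(132,281,.1415),tR=(388,281,.1415))
P={k:r(*v) for k,v in P.items()}
ang=lambda a,b: np.degrees(np.arctan2(*(P[b]-P[a])[::-1]))
print("walls",ang("Lo1","Lo0"),ang("Ro1","Ro0"),"across",[ang(a,b)+90 for a,b in (("BL","BR"),("CkL","CkR"),("FL","FR"))])
print("carrier",ang("cBL","cFL"),ang("cBR","cFR"),ang("cFL","cFR")+90,ang("cBL","cBR")+90)
n=lambda a,b:np.linalg.norm(P[a]-P[b])*1e3
print("widths floor",n("FL","FR"),"wall",n("Lo1","Ro1"),"carrier",n("cFL","cFR"),n("cBL","cBR"),n("cFL","cBL"))
th=np.radians(np.mean([ang("Lo1","Lo0"),ang("Ro1","Ro0"),ang("FL","FR")+90,ang("BL","BR")+90,ang("CkL","CkR")+90]));ax=np.array([np.cos(th),np.sin(th)]);ay=np.array([-ax[1],ax[0]])
O=np.mean([(P["FL"]+P["FR"])/2+.111*ax,(P["Lo1"]+P["Ro1"])/2+.094*ax,(P["CkL"]+P["CkR"])/2],axis=0)
print("th",np.degrees(th),"O",O)
for k,v in P.items(): print(k,((v-O)@ax*1e3).round(1),((v-O)@ay*1e3).round(1),v.round(4))
x=-T[:2,1]; print("tcp in tray",((T[:2,3]-O)@ax*1e3).round(1),((T[:2,3]-O)@ay*1e3).round(1),"tool fwd ang",np.degrees(np.arctan2(x[1],x[0])))
tip=(P["tL"]+P["tR"])/2;print("tip ahead of tcp",(tip-T[:2,3])@x*1e3,"side",(tip-T[:2,3])@T[:2,0]*1e3,ang("tL","tR")+90)
E
```

```text
walls 77.33094567057915 77.17026566157178 across [np.float64(77.64834174278703), np.float64(77.55545413720559), np.float64(77.45924192795205)]
carrier 75.59802222969621 75.10841321763228 75.17681153024347 75.1196973315779
widths floor 103.1950258170669 wall 103.34530969983304 carrier 82.78915489552676 82.37100101963173 48.92772559110112
th 77.43284982801912 O [0.55863846 0.02460732]
Lo0 13.3 51.7 [0.5111 0.0488]
Lo1 -92.7 51.9 [ 0.4878 -0.0546]
Ro0 15.8 -52.0 [0.6128 0.0287]
Ro1 -93.2 -51.5 [ 0.5886 -0.0776]
BL -11.6 46.7 [0.5105 0.0235]
BR -11.2 -47.3 [0.6024 0.0034]
CkL -1.3 46.8 [0.5127 0.0335]
CkR -1.1 -47.7 [0.605  0.0132]
FL -110.8 51.9 [ 0.4839 -0.0723]
FR -110.8 -51.3 [ 0.5846 -0.0947]
cFL -31.1 40.4 [0.5124 0.003 ]
cFR -34.4 -42.3 [ 0.5925 -0.0181]
cBR -83.3 -40.3 [ 0.5799 -0.0655]
cBL -80.0 42.0 [ 0.5003 -0.0443]
tL -50.8 21.8 [ 0.5263 -0.0203]
tR -50.0 -13.5 [ 0.561  -0.0271]
tcp in tray -130.0 2.5 tool fwd ang 78.76158513337127
tip ahead of tcp 79.57856752537299 side 0.23419382729829624 78.77914395679798
```

>>> move_arm --moves '[{"gripper": 0,"x": 0.25,"y": 0,"z": 0,"roll": 1.3},{"gripper": 0,"x": 0,"y": 4,"z": 0,"roll": 0},{"gripper": 0,"x": 0,"y": 3.5,"z": 3,"roll": 0},{"gripper": 0,"x": 0,"y": 0,"z": 5,"roll": 0},{"gripper": 0,"x": 0,"y": 0,"z": 3,"roll": 0}]'

```text
time_s: 5.45
eef_pos: [0.5133, -0.1756, 0.2404]
eef_rot: [-0.001, 0.994, -0.11, -0.001]
wrist_force: [0.1, 0.3, -1.5]
opening: 0.203
```

>>> move_arm --moves '[{"gripper": 0,"x": 0,"y": 0,"z": 1.3,"roll": 0},{"gripper": 0,"x": 0,"y": 0,"z": 0,"roll": 0},{"gripper": 0,"x": 0,"y": 0,"z": 0,"roll": 0},{"gripper": 0,"x": 0,"y": 0,"z": 0,"roll": 0}]'

```text
time_s: 5.95
eef_pos: [0.5149, -0.1748, 0.2312]
eef_rot: [0.001, 0.994, -0.109, 0.001]
wrist_force: [-0.8, 0.6, -1.4]
opening: 0.203
```

```bash
cat >> h.py <<'E'
O=np.array([0.55864,0.02461]); th=np.radians(77.43); ax=np.array([np.cos(th),np.sin(th)]); ay=np.array([-ax[1],ax[0]])
def st():
    T,o=pose(); x=-T[:2,1]; tip=T[:2,3]+.080*x
    f=o["wrist_force"]
    print("t",round(o["time_s"],2),"tip tray x,y mm",((tip-O)@ax*1e3).round(2),((tip-O)@ay*1e3).round(2),"underside z",round((T[2,3]-.2143)*1e3,2),"head err deg",round(np.degrees(np.arctan2(x[1],x[0])-th),2),"F along,side,up",(f[:2]@ax).round(2),(f[:2]@ay).round(2),f[2].round(2),"tilt",T[:3,2].round(4),"tq",o["torque"].round(2))
E
python3 - <<'E'
from h import *
st()
snap("scene","s2.png")
i=cv2.imread("pics/s2.png")[130:290,220:400]; cv2.imwrite("pics/s2c.png",cv2.resize(i,None,fx=3.5,fy=3.5,interpolation=cv2.INTER_CUBIC))
E
```

```text
t 5.95 tip tray x,y mm -124.18 -0.58 underside z 16.91 head err deg 0.1 F along,side,up 0.44 0.9 -1.42 tilt [ 0.0024 -0.0015 -1.    ] tq [-0.03  0.06 -0.03]
```

View pics/s2c.png

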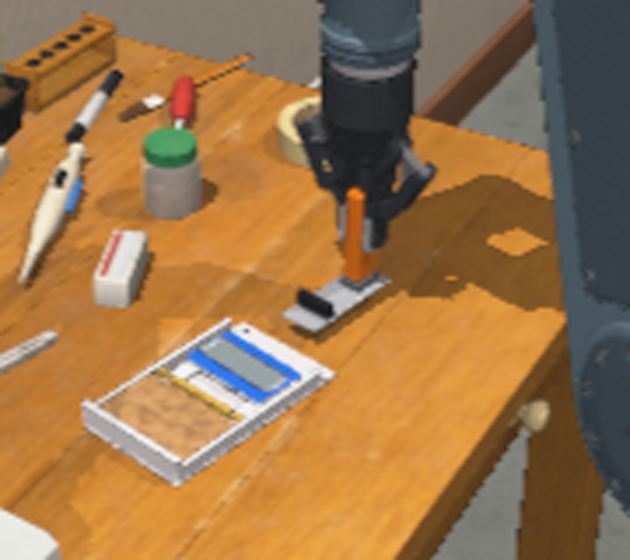

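The scene shows the lifter level in front of the tray, in line with the channel, at underside z≈17 mm. I go down to z≈5.5 mm and then in.

>>> move_arm --moves '[{"gripper": 0,"x": -0.05,"y": 0,"z": 0.9,"roll": 0},{"gripper": 0,"x": 0,"y": 0,"z": 0.2,"roll": 0},{"gripper": 0,"x": 0,"y": 0,"z": 0,"roll": 0}]'

```text
time_s: 6.38
eef_pos: [0.5136, -0.1743, 0.2182]
eef_rot: [-0.0, 0.994, -0.109, -0.0]
wrist_force: [-0.1, -0.5, -1.5]
opening: 0.2
```

```bash
python3 -c "
from h import *
st()"
```

```text
t 6.38 tip tray x,y mm -123.94 0.84 underside z 3.92 head err deg 0.1 F along,side,up -0.54 -0.02 -1.47 tilt [-8.e-04  5.e-04 -1.e+00] tq [-0.04  0.02  0.07]
```

>>> move_arm --moves '[{"gripper": 0,"x": 0,"y": 0,"z": -0.17,"roll": 0},{"gripper": 0,"x": 0,"y": 0,"z": 0,"roll": 0},{"gripper": 0,"x": 0,"y": -0.5,"z": 0,"roll": 0},{"gripper": 0,"x": 0,"y": -0.5,"z": 0,"roll": 0},{"gripper": 0,"x": 0,"y": 0,"z": 0,"roll": 0}]'

```text
time_s: 7.0
eef_pos: [0.516, -0.1641, 0.2204]
eef_rot: [-0.0, 0.994, -0.108, -0.0]
wrist_force: [-0.1, 0.1, -1.0]
opening: 0.2
```

```bash
python3 -c "
from h import *
st()"
```

```text
t 7.0 tip tray x,y mm -113.48 0.76 underside z 6.06 head err deg 0.14 F along,side,up 0.08 0.07 -1.04 tilt [-1.e-04  1.e-04 -1.e+00] tq [ 0.   -0.04  0.07]
```

>>> move_arm --moves '[{"gripper": 0,"x": 0,"y": -0.5,"z": 0.04,"roll": 0},{"gripper": 0,"x": 0,"y": -0.5,"z": 0,"roll": 0},{"gripper": 0,"x": 0,"y": -0.5,"z": 0,"roll": 0},{"gripper": 0,"x": 0,"y": -0.5,"z": 0,"roll": 0},{"gripper": 0,"x": 0,"y": 0,"z": 0,"roll": 0}]'

```text
time_s: 7.62
eef_pos: [0.5203, -0.1447, 0.22]
eef_rot: [-0.0, 0.994, -0.108, -0.0]
wrist_force: [0.3, 0.3, 0.2]
opening: 0.202
```

```bash
python3 - <<'E'
from h import *
st()
snap("wrist","w4.png"); i=cv2.imread("pics/w4.png")[0:300,130:430]; cv2.imwrite("pics/w4c.png",cv2.resize(i,None,fx=2,fy=2))
E
```

```text
t 7.62 tip tray x,y mm -93.6 0.75 underside z 5.66 head err deg 0.13 F along,side,up 0.37 -0.19 0.25 tilt [-1.e-04  1.e-04 -1.e+00] tq [ 0.03  0.02 -0.01]
```

View pics/w4c.png

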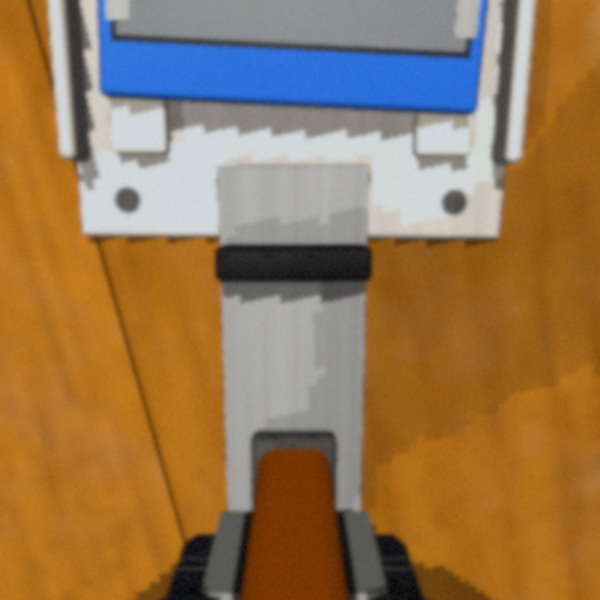

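The blade tip is over the floor at crop v≈165 and centred between the rails (167..416). The vertical force suggests the tip is brushing the floor, so I raise 0.7 mm and go on.

>>> move_arm --moves '[{"gripper": 0,"x": 0,"y": 0,"z": -0.07,"roll": 0},{"gripper": 0,"x": 0,"y": -0.5,"z": 0,"roll": 0},{"gripper": 0,"x": 0,"y": -0.5,"z": 0,"roll": 0},{"gripper": 0,"x": 0,"y": 0,"z": 0,"roll": 0},{"gripper": 0,"x": 0,"y": 0,"z": 0,"roll": 0}]'

```text
time_s: 8.3
eef_pos: [0.5224, -0.1353, 0.2207]
eef_rot: [0.0, 0.994, -0.109, 0.0]
wrist_force: [0.4, -0.4, -0.7]
opening: 0.202
```

```bash
python3 -c "
from h import *
st()"
```

```text
t 8.3 tip tray x,y mm -83.96 0.69 underside z 6.39 head err deg 0.11 F along,side,up -0.32 -0.46 -0.71 tilt [ 0.e+00 -1.e-04 -1.e+00] tq [-0.03  0.04 -0.02]
```

>>> move_arm --moves '[{"gripper": 0,"x": 0,"y": -0.5,"z": 0,"roll": 0},{"gripper": 0,"x": 0,"y": -0.4,"z": 0,"roll": 0},{"gripper": 0,"x": 0,"y": 0,"z": 0,"roll": 0}]'

```text
time_s: 8.68
eef_pos: [0.5244, -0.1262, 0.2207]
eef_rot: [-0.0, 0.994, -0.108, -0.0]
wrist_force: [-0.4, 0.3, -0.2]
opening: 0.205
```

```bash
python3 -c "
from h import *
st()"
```

```text
t 8.68 tip tray x,y mm -74.65 0.79 underside z 6.35 head err deg 0.12 F along,side,up 0.17 0.42 -0.2 tilt [-1.e-04  1.e-04 -1.e+00] tq [-0.01  0.01 -0.01]
```

>>> move_arm --moves '[{"gripper": 0,"x": 0,"y": -0.4,"z": 0,"roll": 0},{"gripper": 0,"x": 0,"y": -0.4,"z": 0,"roll": 0},{"gripper": 0,"x": 0,"y": -0.3,"z": 0,"roll": 0},{"gripper": 0,"x": 0,"y": -0.3,"z": 0,"roll": 0},{"gripper": 0,"x": 0,"y": -0.3,"z": 0,"roll": 0}]'

```text
time_s: 9.3
eef_pos: [0.5281, -0.1099, 0.2207]
eef_rot: [0.0, 0.994, -0.109, 0.0]
wrist_force: [-0.6, 0.1, -0.3]
opening: 0.201
```

```bash
python3 -c "
from h import *
st()"
```

```text
t 9.3 tip tray x,y mm -57.92 0.69 underside z 6.42 head err deg 0.09 F along,side,up -0.04 0.64 -0.29 tilt [ 1.e-04 -1.e-04 -1.e+00] tq [-0.12  0.01  0.01]
```

>>> move_arm --moves '[{"gripper": 0,"x": 0,"y": -0.2,"z": 0,"roll": 0},{"gripper": 0,"x": 0,"y": -0.2,"z": 0,"roll": 0},{"gripper": 0,"x": 0,"y": -0.1,"z": 0,"roll": 0},{"gripper": 0,"x": 0,"y": 0,"z": 0,"roll": 0}]'

```text
time_s: 9.8
eef_pos: [0.5291, -0.105, 0.2207]
eef_rot: [-0.0, 0.994, -0.109, -0.0]
wrist_force: [-0.1, 0.6, -1.6]
opening: 0.202
```

```bash
python3 -c "
from h import *
st()"
```

```text
t 9.8 tip tray x,y mm -52.95 0.76 underside z 6.37 head err deg 0.1 F along,side,up 0.6 0.26 -1.58 tilt [-0.e+00  2.e-04 -1.e+00] tq [0.02 0.02 0.08]
```

>>> move_arm --moves '[{"gripper": 0,"x": 0,"y": -0.15,"z": 0,"roll": 0},{"gripper": 0,"x": 0,"y": -0.15,"z": 0,"roll": 0},{"gripper": 0,"x": 0,"y": -0.1,"z": 0,"roll": 0},{"gripper": 0,"x": 0,"y": 0,"z": 0,"roll": 0}]'

```text
time_s: 10.3
eef_pos: [0.53, -0.101, 0.2206]
eef_rot: [-0.0, 0.994, -0.109, -0.0]
wrist_force: [0.1, 0.1, -1.0]
opening: 0.2
```

>>> move_arm --moves '[{"gripper": 0,"x": 0,"y": -0.1,"z": 0,"roll": 0},{"gripper": 0,"x": 0,"y": -0.1,"z": 0,"roll": 0}]'

```text
time_s: 10.55
eef_pos: [0.5304, -0.0992, 0.2207]
eef_rot: [0.0, 0.994, -0.109, -0.0]
wrist_force: [0.1, -0.2, -1.0]
opening: 0.203
```

```bash
python3 -c "
from h import *
st()"
```

```text
t 10.55 tip tray x,y mm -47.01 0.75 underside z 6.39 head err deg 0.09 F along,side,up -0.21 -0.15 -1.01 tilt [-0. -0. -1.] tq [-0.14  0.06 -0.03]
```

Now 0.5 mm steps.

>>> move_arm --moves '[{"gripper": 0,"x": 0,"y": -0.05,"z": 0,"roll": 0},{"gripper": 0,"x": 0,"y": -0.05,"z": 0,"roll": 0}]'

```text
time_s: 10.8
eef_pos: [0.5306, -0.0982, 0.2207]
eef_rot: [0.0, 0.994, -0.109, 0.0]
wrist_force: [-0.6, -0.0, -0.8]
opening: 0.205
```

>>> move_arm --moves '[{"gripper": 0,"x": 0,"y": -0.05,"z": 0,"roll": 0},{"gripper": 0,"x": 0,"y": -0.05,"z": 0,"roll": 0}]'

```text
time_s: 11.05
eef_pos: [0.5308, -0.0973, 0.2207]
eef_rot: [0.0, 0.994, -0.109, 0.0]
wrist_force: [-0.4, -0.8, -1.6]
opening: 0.204
```

>>> move_arm --moves '[{"gripper": 0,"x": 0,"y": -0.05,"z": 0,"roll": 0},{"gripper": 0,"x": 0,"y": 0,"z": 0,"roll": 0}]'

```text
time_s: 11.3
eef_pos: [0.5309, -0.0968, 0.2207]
eef_rot: [-0.0, 0.994, -0.109, 0.0]
wrist_force: [0.3, 0.3, -0.1]
opening: 0.208
```

```bash
python3 -c "
from h import *
st()"
```

```text
t 11.3 tip tray x,y mm -44.49 0.75 underside z 6.4 head err deg 0.1 F along,side,up 0.32 -0.23 -0.14 tilt [ 0.  0. -1.] tq [-0.08 -0.04  0.02]
```

>>> move_arm --moves '[{"gripper": 0,"x": 0,"y": -0.05,"z": 0,"roll": 0},{"gripper": 0,"x": 0,"y": 0,"z": 0,"roll": 0}]'

```text
time_s: 11.55
eef_pos: [0.531, -0.0963, 0.2207]
eef_rot: [-0.0, 0.994, -0.109, -0.0]
wrist_force: [-0.7, -0.7, -1.5]
opening: 0.206
```

>>> move_arm --moves '[{"gripper": 0,"x": 0,"y": -0.05,"z": 0,"roll": 0},{"gripper": 0,"x": 0,"y": 0,"z": 0,"roll": 0}]'

```text
time_s: 11.8
eef_pos: [0.5311, -0.0958, 0.2207]
eef_rot: [-0.0, 0.994, -0.109, -0.0]
wrist_force: [-0.1, 0.2, -1.1]
opening: 0.201
```

>>> move_arm --moves '[{"gripper": 0,"x": 0,"y": -0.05,"z": 0,"roll": 0},{"gripper": 0,"x": 0,"y": 0,"z": 0,"roll": 0}]'

```text
time_s: 12.05
eef_pos: [0.5313, -0.0953, 0.2207]
eef_rot: [-0.0, 0.994, -0.109, 0.0]
wrist_force: [-0.5, -0.4, -1.4]
opening: 0.207
```

>>> move_arm --moves '[{"gripper": 0,"x": 0,"y": -0.05,"z": 0,"roll": 0},{"gripper": 0,"x": 0,"y": 0,"z": 0,"roll": 0}]'

```text
time_s: 12.3
eef_pos: [0.5314, -0.0948, 0.2207]
eef_rot: [-0.0, 0.994, -0.109, -0.0]
wrist_force: [0.4, -0.8, -1.2]
opening: 0.202
```

>>> move_arm --moves '[{"gripper": 0,"x": 0,"y": -0.05,"z": 0,"roll": 0},{"gripper": 0,"x": 0,"y": 0,"z": 0,"roll": 0}]'

```text
time_s: 12.55
eef_pos: [0.5315, -0.0946, 0.2208]
eef_rot: [0.0, 0.994, -0.109, -0.0]
wrist_force: [-1.2, -1.7, -0.4]
opening: 0.205
```

```bash
python3 - <<'E'
from h import *
st()
snap("wrist","w5.png"); i=cv2.imread("pics/w5.png")[0:200,130:430]; cv2.imwrite("pics/w5c.png",cv2.resize(i,None,fx=2.6,fy=2.6))
E
```

```text
t 12.55 tip tray x,y mm -42.26 0.73 underside z 6.48 head err deg 0.1 F along,side,up -1.94 0.76 -0.36 tilt [-1.e-04 -5.e-04 -1.e+00] tq [-0.51  0.25  0.03]
```

View pics/w5c.png

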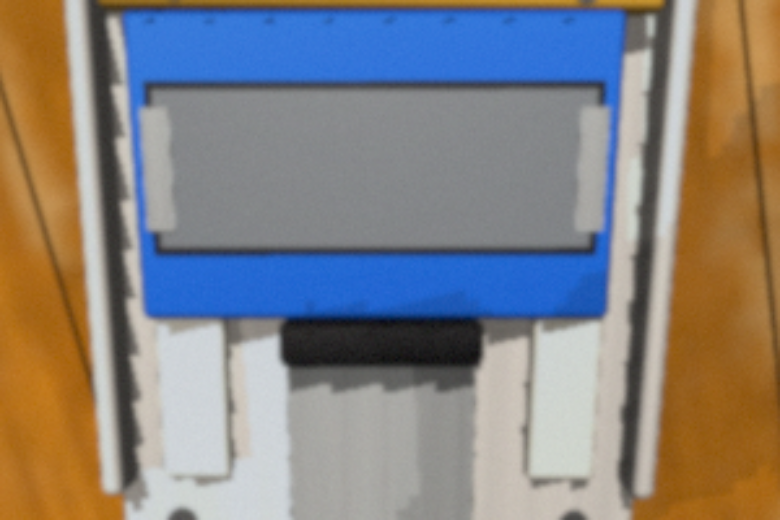

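The carrier is square against the brass bar, with the shoulder on its edge and the first 2 N felt. I press on in 0.3 mm steps.

>>> move_arm --moves '[{"gripper": 0,"x": 0,"y": -0.03,"z": 0,"roll": 0},{"gripper": 0,"x": 0,"y": 0,"z": 0,"roll": 0}]'

```text
time_s: 12.85
eef_pos: [0.5315, -0.0944, 0.2208]
eef_rot: [0.0, 0.994, -0.109, -0.0]
wrist_force: [-2.2, -4.7, 0.5]
opening: 0.205
```

>>> move_arm --moves '[{"gripper": 0,"x": 0,"y": -0.03,"z": 0,"roll": 0},{"gripper": 0,"x": 0,"y": 0,"z": 0,"roll": 0}]'

```text
time_s: 13.1
eef_pos: [0.5315, -0.0943, 0.2209]
eef_rot: [0.001, 0.994, -0.109, -0.0]
wrist_force: [-3.3, -5.3, 1.5]
opening: 0.201
```

```bash
python3 -c "
from h import *
st()"
```

```text
t 13.1 tip tray x,y mm -41.94 0.73 underside z 6.56 head err deg 0.11 F along,side,up -5.85 2.03 1.53 tilt [-3.0e-04 -1.1e-03 -1.0e+00] tq [-1.07  0.54 -0.  ]
```

>>> move_arm --moves '[{"gripper": 0,"x": 0,"y": -0.025,"z": 0,"roll": 0},{"gripper": 0,"x": 0,"y": 0,"z": 0,"roll": 0}]'

```text
time_s: 13.35
eef_pos: [0.5316, -0.0942, 0.2209]
eef_rot: [0.001, 0.994, -0.109, -0.0]
wrist_force: [-3.1, -5.5, 1.0]
opening: 0.203
```

```bash
python3 -c "
from h import *
st()"
```

```text
t 13.35 tip tray x,y mm -41.81 0.7 underside z 6.6 head err deg 0.11 F along,side,up -6.09 1.83 0.95 tilt [-3.0e-04 -1.4e-03 -1.0e+00] tq [-1.13  0.58  0.04]
```

>>> move_arm --moves '[{"gripper": 0,"x": 0,"y": -0.03,"z": 0,"roll": 0},{"gripper": 0,"x": 0,"y": 0,"z": 0,"roll": 0}]'

```text
time_s: 13.6
eef_pos: [0.5316, -0.0941, 0.2209]
eef_rot: [0.001, 0.994, -0.109, -0.0]
wrist_force: [-3.5, -6.9, 1.5]
opening: 0.2
```

```bash
python3 -c "
from h import *
st()"
```

```text
t 13.6 tip tray x,y mm -41.7 0.7 underside z 6.64 head err deg 0.11 F along,side,up -7.44 1.91 1.52 tilt [-5.0e-04 -1.8e-03 -1.0e+00] tq [-1.36  0.73  0.09]
```

>>> move_arm --moves '[{"gripper": 0,"x": 0,"y": -0.015,"z": 0,"roll": 0},{"gripper": 0,"x": 0,"y": 0,"z": 0,"roll": 0},{"gripper": 0,"x": 0,"y": 0,"z": 0,"roll": 0}]'

```text
time_s: 13.98
eef_pos: [0.5316, -0.094, 0.221]
eef_rot: [0.001, 0.994, -0.109, -0.0]
wrist_force: [-3.6, -7.2, 2.1]
opening: 0.203
```

>>> move_arm --moves '[{"gripper": 0,"x": 0,"y": 0,"z": 0,"roll": 0},{"gripper": 0,"x": 0,"y": 0,"z": 0,"roll": 0},{"gripper": 0,"x": 0,"y": 0,"z": 0,"roll": 0}]'

```text
time_s: 14.35
eef_pos: [0.5317, -0.094, 0.221]
eef_rot: [0.001, 0.994, -0.108, -0.0]
wrist_force: [-3.6, -8.3, 2.0]
opening: 0.201
```

```bash
python3 -c "
from h import *
st()"
```

```text
t 14.35 tip tray x,y mm -41.63 0.68 underside z 6.69 head err deg 0.11 F along,side,up -8.87 1.74 2.0 tilt [-4.e-04 -2.e-03 -1.e+00] tq [-1.42  0.7   0.05]
```

I've held the press at about 8 N for over half a second. Next I back off the press and start the lift along the computed arc (stop front ≈ tray x -10 mm).

>>> move_arm --moves '[{"gripper": 0,"x": 0,"y": 0.12,"z": 0,"roll": 0},{"gripper": 0,"x": 0,"y": 0.1,"z": 0,"roll": 0},{"gripper": 0,"x": 0,"y": 0,"z": 0,"roll": 0}]'

```text
time_s: 14.72
eef_pos: [0.5313, -0.0949, 0.2206]
eef_rot: [-0.0, 0.994, -0.109, 0.0]
wrist_force: [-0.4, 0.2, -1.3]
opening: 0.207
```

```bash
python3 -c "
from h import *
st()"
```

```text
t 14.72 tip tray x,y mm -42.6 0.76 underside z 6.29 head err deg 0.08 F along,side,up 0.14 0.44 -1.33 tilt [ 2.e-04  8.e-04 -1.e+00] tq [-0.06  0.07 -0.06]
```

>>> move_arm --moves '[{"gripper": 0,"x": 0,"y": 0,"z": -0.15,"roll": 0},{"gripper": 0,"x": 0,"y": 0,"z": -0.15,"roll": 0},{"gripper": 0,"x": 0,"y": 0.02,"z": -0.2,"roll": 0},{"gripper": 0,"x": 0,"y": 0.02,"z": -0.2,"roll": 0},{"gripper": 0,"x": 0,"y": 0,"z": 0,"roll": 0}]'

```text
time_s: 15.35
eef_pos: [0.5313, -0.0957, 0.228]
eef_rot: [0.0, 0.994, -0.109, 0.0]
wrist_force: [-0.1, 0.9, -1.5]
opening: 0.205
```

```bash
python3 -c "
from h import *
st()"
```

```text
t 15.35 tip tray x,y mm -43.37 0.64 underside z 13.67 head err deg 0.09 F along,side,up 0.86 0.29 -1.52 tilt [ 5.e-04 -1.e-04 -1.e+00] tq [-0.02 -0.03 -0.  ]
```

>>> move_arm --moves '[{"gripper": 0,"x": 0,"y": -0.01,"z": -0.26,"roll": 0},{"gripper": 0,"x": 0,"y": -0.03,"z": -0.26,"roll": 0},{"gripper": 0,"x": 0,"y": -0.06,"z": -0.26,"roll": 0},{"gripper": 0,"x": 0,"y": -0.08,"z": -0.25,"roll": 0},{"gripper": 0,"x": 0,"y": 0,"z": 0,"roll": 0}]'

```text
time_s: 15.98
eef_pos: [0.5317, -0.0939, 0.2383]
eef_rot: [0.0, 0.994, -0.109, 0.0]
wrist_force: [-0.7, 0.3, -2.1]
opening: 0.203
```

```bash
python3 - <<'E'
from h import *
st()
snap("wrist","w6.png"); i=cv2.imread("pics/w6.png")[0:200,130:430]; cv2.imwrite("pics/w6c.png",cv2.resize(i,None,fx=2.6,fy=2.6))
E
```

```text
t 15.97 tip tray x,y mm -41.49 0.64 underside z 23.99 head err deg 0.1 F along,side,up 0.14 0.76 -2.14 tilt [ 5.e-04 -2.e-04 -1.e+00] tq [-0.07  0.02  0.03]
```

View pics/w6c.png

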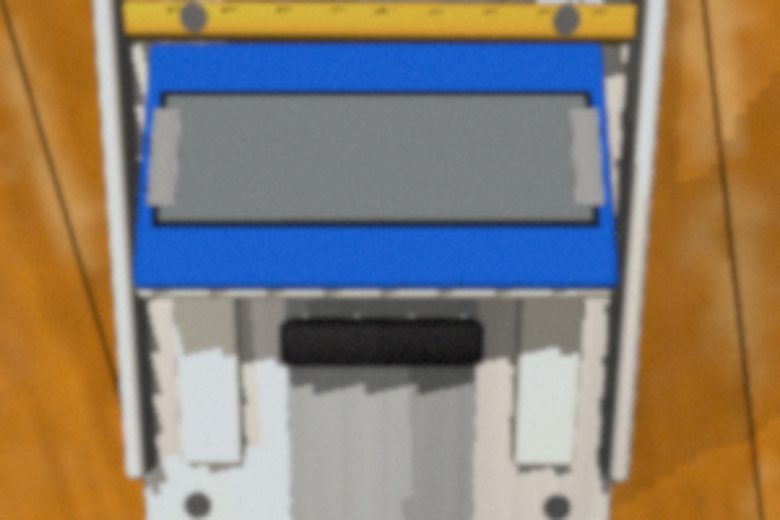

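The carrier is tilted about 30°, with its front edge square against the stop and its free edge clear of the shoulder. I carry on.

>>> move_arm --moves '[{"gripper": 0,"x": 0,"y": -0.11,"z": -0.24,"roll": 0},{"gripper": 0,"x": 0,"y": -0.12,"z": -0.22,"roll": 0},{"gripper": 0,"x": 0,"y": -0.15,"z": -0.2,"roll": 0},{"gripper": 0,"x": 0,"y": -0.17,"z": -0.19,"roll": 0},{"gripper": 0,"x": 0,"y": 0,"z": 0,"roll": 0}]'

```text
time_s: 16.65
eef_pos: [0.5329, -0.0884, 0.2467]
eef_rot: [0.0, 0.994, -0.109, 0.0]
wrist_force: [-1.4, 0.1, -1.9]
opening: 0.204
```

>>> move_arm --moves '[{"gripper": 0,"x": 0,"y": -0.2,"z": -0.17,"roll": 0},{"gripper": 0,"x": 0,"y": -0.2,"z": -0.15,"roll": 0},{"gripper": 0,"x": 0,"y": -0.23,"z": -0.13,"roll": 0},{"gripper": 0,"x": 0,"y": -0.23,"z": -0.11,"roll": 0},{"gripper": 0,"x": 0,"y": 0,"z": 0,"roll": 0}]'

```text
time_s: 17.27
eef_pos: [0.5347, -0.0799, 0.2522]
eef_rot: [-0.0, 0.994, -0.109, 0.0]
wrist_force: [-0.2, -0.3, -1.2]
opening: 0.202
```

```bash
python3 - <<'E'
from h import *
st()
snap("wrist","w7.png"); i=cv2.imread("pics/w7.png")[0:200,130:430]; cv2.imwrite("pics/w7c.png",cv2.resize(i,None,fx=2.6,fy=2.6))
E
```

```text
t 17.27 tip tray x,y mm -27.21 0.77 underside z 37.91 head err deg 0.11 F along,side,up -0.36 0.12 -1.21 tilt [ 2.e-04  0.e+00 -1.e+00] tq [-0.05  0.05  0.01]
```

View pics/w7c.png

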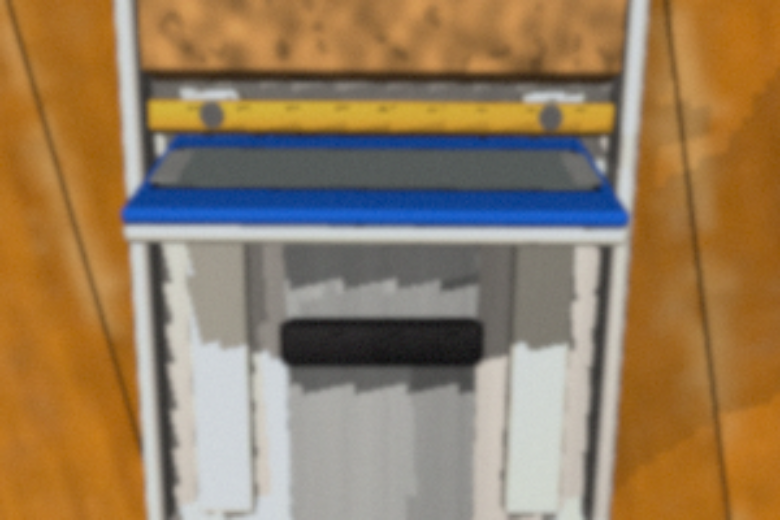

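The carrier is at about 70°, still square to the stop. I go on through upright and then over gently.

>>> move_arm --moves '[{"gripper": 0,"x": 0,"y": -0.25,"z": -0.08,"roll": 0},{"gripper": 0,"x": 0,"y": -0.25,"z": -0.06,"roll": 0},{"gripper": 0,"x": 0,"y": -0.25,"z": -0.03,"roll": 0},{"gripper": 0,"x": 0,"y": -0.25,"z": -0.03,"roll": 0},{"gripper": 0,"x": 0,"y": 0,"z": 0,"roll": 0}]'

```text
time_s: 17.95
eef_pos: [0.5368, -0.0701, 0.2541]
eef_rot: [-0.0, 0.994, -0.108, -0.0]
wrist_force: [0.1, 0.9, -0.9]
opening: 0.202
```

>>> move_arm --moves '[{"gripper": 0,"x": 0,"y": -0.15,"z": -0.02,"roll": 0},{"gripper": 0,"x": 0,"y": -0.15,"z": -0.02,"roll": 0},{"gripper": 0,"x": 0,"y": -0.15,"z": -0.02,"roll": 0},{"gripper": 0,"x": 0,"y": -0.1,"z": 0,"roll": 0}]'

```text
time_s: 18.45
eef_pos: [0.538, -0.0649, 0.2547]
eef_rot: [-0.0, 0.994, -0.109, 0.0]
wrist_force: [-0.5, 0.1, -0.5]
opening: 0.201
```

```bash
cat >> h.py <<'E'
def white():
    c=snap("top"); i=c["img"].astype(int); 
    hs=cv2.cvtColor(c["img"],cv2.COLOR_RGB2HSV); r=hs[195:255,220:300]
    print("top view: blue px",((r[...,0]>100)&(r[...,0]<125)&(r[...,1]>150)).sum(),"white px",((r[...,1]<40)&(r[...,2]>190)).sum())
E
python3 -c "
from h import *
st(); white()"
```

```text
t 18.45 tip tray x,y mm -11.85 0.78 underside z 40.42 head err deg 0.1 F along,side,up 0.0 0.53 -0.55 tilt [ 1.e-04  0.e+00 -1.e+00] tq [-0.02 -0.02 -0.  ]
top view: blue px 0 white px 122
```

>>> move_arm --moves '[{"gripper": 0,"x": 0,"y": -0.15,"z": 0,"roll": 0},{"gripper": 0,"x": 0,"y": -0.15,"z": 0,"roll": 0},{"gripper": 0,"x": 0,"y": -0.15,"z": 0,"roll": 0},{"gripper": 0,"x": 0,"y": -0.15,"z": 0,"roll": 0},{"gripper": 0,"x": 0,"y": 0,"z": 0,"roll": 0}]'

```text
time_s: 19.12
eef_pos: [0.5393, -0.059, 0.2547]
eef_rot: [-0.0, 0.994, -0.109, -0.0]
wrist_force: [0.3, -0.2, -1.6]
opening: 0.203
```

```bash
python3 -c "
from h import *
st(); white()
c=snap('wrist')['img'][0:200:12,270:280].mean(1).astype(int); print(c.tolist())"
```

```text
t 19.12 tip tray x,y mm -5.83 0.84 underside z 40.37 head err deg 0.1 F along,side,up -0.1 -0.28 -1.64 tilt [-0.  0. -1.] tq [ 0.    0.02 -0.02]
top view: blue px 0 white px 364
[[174, 125, 70], [171, 155, 143], [195, 200, 204], [196, 200, 205], [194, 199, 204], [195, 201, 204], [195, 201, 203], [161, 160, 157], [162, 160, 157], [163, 161, 157], [139, 137, 134], [29, 28, 28], [92, 92, 90], [161, 160, 156], [160, 159, 155], [160, 158, 154], [158, 157, 154]]
```

It fell over and white now shows. I retract up and back, then take a last look.

>>> move_arm --moves '[{"gripper": 0,"x": 0,"y": 1,"z": -1,"roll": 0},{"gripper": 0,"x": 0,"y": 3,"z": -1,"roll": 0},{"gripper": 0,"x": 0,"y": 5,"z": 0,"roll": 0},{"gripper": 0,"x": 0,"y": 5,"z": 0,"roll": 0},{"gripper": 0,"x": 0,"y": 5,"z": 0,"roll": 0}]'

```text
time_s: 19.85
eef_pos: [0.4976, -0.2468, 0.2757]
eef_rot: [0.0, 0.994, -0.109, 0.001]
wrist_force: [1.2, -0.5, -0.5]
opening: 0.196
```

>>> move_arm --moves '[{"gripper": 0,"x": 0,"y": 5,"z": 0,"roll": 0},{"gripper": 0,"x": 0,"y": 0,"z": 2.5,"roll": 0},{"gripper": 0,"x": 0,"y": 0,"z": 2,"roll": 0},{"gripper": 0,"x": 0,"y": 0,"z": 0.8,"roll": 0},{"gripper": 0,"x": 0,"y": 0,"z": 0,"roll": 0}]'

```text
time_s: 20.48
eef_pos: [0.4873, -0.2936, 0.2218]
eef_rot: [-0.0, 0.994, -0.109, -0.0]
wrist_force: [0.3, -0.9, -0.7]
opening: 0.201
```

```bash
python3 -c "
from h import *
st()"
```

```text
t 20.48 tip tray x,y mm -246.16 0.5 underside z 7.47 head err deg 0.09 F along,side,up -0.78 -0.44 -0.75 tilt [-4.e-04  3.e-04 -1.e+00] tq [-0.    0.01  0.01]
```

>>> move_arm --moves '[{"gripper": 0,"x": 0,"y": 0,"z": 0.4,"roll": 0},{"gripper": 0,"x": 0,"y": 0,"z": 0.25,"roll": 0},{"gripper": 0,"x": 0,"y": 0,"z": 0,"roll": 0},{"gripper": 0,"x": 0,"y": 0,"z": 0,"roll": 0}]'

```text
time_s: 20.98
eef_pos: [0.4875, -0.2935, 0.2154]
eef_rot: [0.0, 0.994, -0.109, 0.0]
wrist_force: [-0.3, -0.0, -0.4]
opening: 0.209
```

>>> move_arm --moves '[{"gripper": 0,"x": 0,"y": 0,"z": 0.05,"roll": 0},{"gripper": 0,"x": 0,"y": 0,"z": 0,"roll": 0}]'

```text
time_s: 21.22
eef_pos: [0.4874, -0.2934, 0.2147]
eef_rot: [0.0, 0.994, -0.109, 0.0]
wrist_force: [0.6, -0.1, -1.0]
opening: 0.2
```

```bash
python3 -c "
from h import *
st()"
```

```text
t 21.23 tip tray x,y mm -245.92 0.43 underside z 0.41 head err deg 0.1 F along,side,up 0.05 -0.57 -0.96 tilt [ 0. -0. -1.] tq [ 0.09 -0.02  0.06]
```

>>> move_arm --moves '[{"gripper": 0,"x": 0,"y": 0,"z": 0.08,"roll": 0},{"gripper": 0,"x": 0,"y": 0,"z": 0,"roll": 0}]'

```text
time_s: 21.48
eef_pos: [0.4875, -0.2935, 0.2143]
eef_rot: [0.0, 0.994, -0.109, 0.0]
wrist_force: [-1.1, 2.0, 4.0]
opening: 0.198
```

>>> move_arm --moves '[{"gripper": 15,"x": 0,"y": 0,"z": 0,"roll": 0},{"gripper": 25,"x": 0,"y": 0,"z": 0,"roll": 0},{"gripper": 40,"x": 0,"y": 0,"z": 0,"roll": 0},{"gripper": 100,"x": 0,"y": 0,"z": 0,"roll": 0},{"gripper": 100,"x": 0,"y": 0,"z": 0,"roll": 0}]'

```text
time_s: 22.1
eef_pos: [0.4874, -0.2934, 0.2138]
eef_rot: [-0.0, 0.994, -0.109, -0.0]
wrist_force: [0.1, 0.7, 0.2]
opening: 0.813
```

>>> move_arm --moves '[{"gripper": 100,"x": 0,"y": 0,"z": 0,"roll": 0},{"gripper": 100,"x": 0,"y": 0,"z": 0,"roll": 0},{"gripper": 100,"x": 0,"y": 0,"z": -5,"roll": 0},{"gripper": 100,"x": 0,"y": 0,"z": -6,"roll": 0},{"gripper": 100,"x": 0,"y": 3,"z": -5,"roll": 0}]'

```text
time_s: 22.72
eef_pos: [0.4813, -0.3216, 0.3762]
eef_rot: [0.0, 0.994, -0.107, 0.0]
wrist_force: [0.6, -0.8, -0.4]
opening: 0.997
```

>>> move_arm --moves '[{"gripper": 100,"x": 0,"y": 0,"z": 0,"roll": 0},{"gripper": 100,"x": 0,"y": 0,"z": 0,"roll": 0},{"gripper": 100,"x": 0,"y": 0,"z": 0,"roll": 0}]'

```text
time_s: 23.1
eef_pos: [0.4806, -0.3219, 0.3718]
eef_rot: [-0.001, 0.994, -0.109, -0.001]
wrist_force: [0.1, 0.4, 0.7]
opening: 1.0
```

```bash
python3 - <<'E'
from h import *
st(); white()
snap("scene","s3.png"); snap("top","t3.png")
a=cv2.imread("pics/s3.png")[130:290,220:400]; b=cv2.imread("pics/t3.png")[190:270,215:405]
a=cv2.resize(a,(450,400),interpolation=cv2.INTER_CUBIC); b=cv2.resize(b,(450,190),interpolation=cv2.INTER_CUBIC)
cv2.imwrite("pics/f.png",np.vstack([a,b]))
E
```

```text
t 23.1 tip tray x,y mm -275.23 0.92 underside z 157.55 head err deg 0.11 F along,side,up 0.39 -0.0 0.71 tilt [-0.0025  0.0027 -1.    ] tq [-0.04 -0.01  0.05]
top view: blue px 0 white px 1313
```

View pics/f.png

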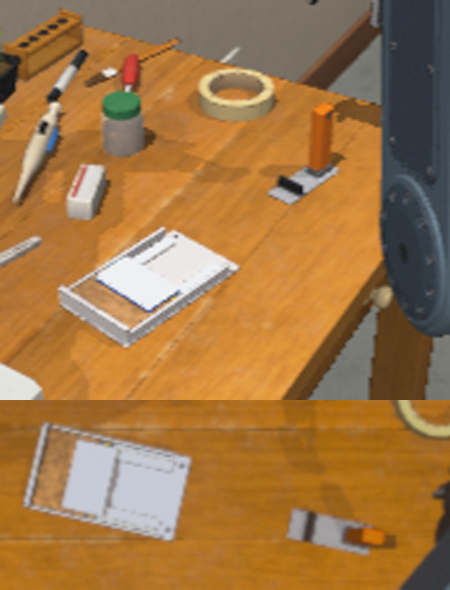

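The carrier lies white side up on the stop and pad, with no brass or blue visible. The lifter stands on the table off the tray, and the arm is clear of everything.

```bash
python3 -c "
from bench import ctrl
print(ctrl.hand_in())"
```

```text
the job is handed in; nothing more can be done
None
```

The job is done and handed in at about 23 s of robot time, well under the 67 s limit. The carrier lies white face up on the stop and cork pad, and the lifter stands back on the table, off the tray.

- **Press:** I slid the blade into the channel and pushed the carrier against the brass stop, which I met by feel with its front at tray x about -10 mm. I pressed there for over half a second. The readings were 7.4 to 8.9 N along the push, about 9 N counting the sideways part, so below 12 N.
- **Tip-over:** I raised the edge along an arc with the blade and tipped the carrier over the stop; wrist-force readings stayed within about 2 N. The last stretch it fell by itself. The carrier was touched only with the lifter, never the gripper.
- **Last checks:** The final scene and top views show no blue and no brass. The seed jar and slide pack looked unmoved. The arm was clear of everything.
- **Odd readings and gaps:**
  - During the press there was a sideways force of about 2 N.
  - The blade tip may have brushed the tray floor lightly on the way in.
  - I judged that the carrier lies flat by eye and did not measure it.
  - I did not separately check the petri dish or tweezers at the end, but nothing was moved near them.

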